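Load the spice carousel and turn the jar to the front

ROBOT

A 7-joint arm with a two-finger parallel gripper is mounted at the origin on the work surface. World frame = base frame: x ahead of the robot, y to its left, z up, the work surface at z = 0. Lengths are in m, angles in rad, forces in N, time in s.
With the tool pointing down it reaches from about 0.4 to 0.85 m from the base axis. Payload 10.4 kg.
Tool frame: the origin (TCP) lies between the finger pads; the fingertips stand 19 mm ahead of it and the grasp point (between the pads) is the TCP (r.finger_overhang is the distance from the TCP to the fingertips, in m); z points along the fingers, y is the direction in which the jaws open and shut (so a half turn about z gives the same grasp; the last joint's range is limited). The gripper opens to 85 mm and grips with 20 to 120 N. Pads are 22 mm wide; open, the fingers measure 114 mm over their backs; the gripper's body (76 mm by 85 mm) begins 54 mm behind the grasp point. The pads swing forward as they close: fully open they stand 13 mm farther back than shut.
Start: joints at [1.078, 0.332, -0.065, 1.46, 0.022, 1.35, -0.088], TCP at [0.283, -0.557, 0.25] pointing down, gripper open.
Joint ranges: [-2.6, 2.6], [-0.5, 2.12], [-1.47, 1.34], [0.16, 2.42], [-1.27, 4.41], [0.06, 2.06], [-2.6, 2.6]. Speed limits (rad/s): [2.22, 2.22, 2.79, 2.79, 3.14, 3.14, 3.14].

INTERFACE

Orientations are given as [roll, pitch, yaw] about the fixed x, y, z axes, in that order (R = Rz(yaw) Ry(pitch) Rx(roll)).
In Python, from plant import r gives the robot as it stands. The module is installed in compiled form; this text tells all that it offers.
- The arm moves only by the tool step_arm, never from a script. Its argument "steps" is a list of rows, each a list of 3 entries, a list of its own where there are three numbers: the shift along the tool's x, y, z in units of 25 mm (1.0 is 25 mm), then the turn about the tool's z in units of 6 degrees (1.0 is 6 degrees), then the opening, from 0 (shut) to 1 (fully open). A call has 1 to 5 rows; each row shifts and turns the commanded pose from where the row before left it, along the tool's axes as they then stand; what a row does not reach is not made up. A row lasts 1/12 s, in which the tool goes at most 41.7 mm and 7.16 degrees, less where a joint would pass 70% of its speed; a pose out of reach is approached as far as the arm can. A call is refused whole if a number of a shift passes 1 or a number of a turn 1, either way. A call with a gripper value outside its range is refused whole. The fingers move at their own pace and stop on an object; the grip force is fixed at half the most. Time passes only in rows, so rows that do not move let the fingers close. It gives the time, the measured TCP pose, the force and the opening at its end, in the units of the state.
- r.sense(): the state, without advancing time (a new reading comes with each control period).
- r.snapshot(name): name is "scene" or "top"; returns a dict with "pixels" (384x512x3 uint8, red, green, blue), "K" (3x3 intrinsics, pixels), "rvec" (rotation vector, rad) and "tvec" (3), from world to camera coordinates, as OpenCV has them. Camera axes: x right, y down, z forward; pixel columns grow to the right and rows downward; lengths in m; the calibration is good to about 2 mm. A picture is of the moment at which its call begins. There is no depth.
- r.sign_off(): hands the job in, once; it reports no verdict.
The state is a dict: "t": time; "joints": joint angles; "qd": joint speeds; "tau": joint torques, N m; "ee_pos": TCP position; "tool_rot": TCP orientation; "contact_force": force on the tool from outside, world axes, zero at the start; "moment": the same for the moment, N m; "opening": finger opening in m.
Only numpy, scipy, OpenCV 4.12 (cv2) and the standard library are available. Lean on these libraries where they do the work, as an engineer would, in place of code of your own. Each camera call takes 0.05 s, during which the arm holds its last target. There are 200 camera calls.

TASK

Set the white jar with the cork knob down in the one empty ring of the spice carousel, as the carousel now stands, and only then turn the carousel until that jar faces front, in line with the flat steel tongue that sticks out from under the carousel. Finish while holding: keep the jar gripped, upright and fully down in its ring, so that the carousel stays still at the front position, and do not let go. Leave the other things on the counter where they are.

Things in the scene. Friction and masses are not known exactly. Their poses are not given: they have to be found in the camera images.
- jar: The jar to load, about 250 g, one rigid piece, loose, left or right of the carousel. White ceramic, round; origin at its underside's centre, z up. Foot 54 mm across up to 24 mm height, belly 64 mm across up to 70 mm, cork flange 48 mm across at 79 to 85 mm, then an upright cylindrical cork knob 32 mm across from 85 to 115 mm (the top): grip here, from above.
- well (a point): Centre of the empty ring, on the wooden turntable's top face where the jar's underside will rest, 34 mm above the counter; turns with the carousel. Steel ring 64 mm inside, 72 mm outside diameter, 14 mm high, open at the top: the jar's foot has 5 mm play all round. Four more rings at 72 degree steps hold small jars fixed to the turntable, tops at most 108 mm above the counter.
- axis (a point): Point on the carousel's vertical turning axis at the height of the turntable's top face (34 mm above the counter). The turntable is a wooden disc 264 mm in diameter with a thin central post and ball, top 106 mm above the counter. The ring centres lie on a circle of radius 90 mm about this axis.
- front (a point): The front position, where the ring's centre must come to stand: fixed on the stand, 90 mm from the axis straight towards the tongue, 34 mm above the counter. The tongue is a flat bright steel pointer 32 mm wide, 2 to 10 mm above the counter, sticking out from under the turntable to 198 mm from the axis, pointed at its end.
- turntable (a joint): Carousel angle in rad, anticlockwise from above positive, no end stops; at 0 and every full turn the empty ring stands at the front. Starts between 1.0 and 5.28. Turns both ways with slight friction (0.07 N m, about 1 N at the ring) and stays where left. A gripped jar can be swung round with its ring at fixed gripper yaw: it is free to turn in the ring.
- tall_jar: Bystander: plain cylindrical white jar with a wide flat cork lid and no knob, 58 mm in diameter, 120 mm high, origin at the underside's centre. Leave it alone.
- mug: Bystander: terracotta mug, 80 mm in diameter, 90 mm high, handle towards its +y, on the left towards the back; origin at the underside's centre. Leave it alone.
- mill: Bystander: turned wooden pepper mill, 54 mm in diameter, 150 mm high, on the right towards the back; origin at the underside's centre. Leave it alone.
- ramekin: Bystander: small white bowl, 72 mm in diameter, 40 mm high, on the far left; origin at the underside's centre. Leave it alone.
- spoon: Bystander: spoon 170 mm long lying flat on the far right, handle to its -x. Leave it alone.
- saucer: Bystander: white saucer 120 mm in diameter, 18 mm high, beyond the carousel as seen from the robot; origin at the underside's centre. Leave it alone.
Things that resemble listed ones, but are neither listed nor needed, are in the scene too. Leave any turquoise or yellow look-alike of the jar alone.

How it is judged:
By the outcome, as a careful person would: the job done as asked, in the order asked, and still so for the second after the job is handed in, while the arm keeps its last pose, push and grip.
It also fails if it takes over 54 s, if anything falls off the work surface, if the arm or the gripper's body presses on something with over 40 N, if the wrist force passes 120 N, or if a joint passes its speed limit or range.

## Working session

There is one attempt and no reset: what is moved stays moved. The work goes in short steps, Python scripts to look and compute and a tool call to move; the robot and the scene stay as the last step left them, time stands still between calls to the robot, and variables do not carry over. Pictures are saved under pics/ and viewed, about 8 in all and at most 12, crops included, and the job is handed in when it is done.

Besides the shell and the picture viewer there is one more tool, called after "Request:" in YAML: its name, and indented under it one key for each argument. step_arm: Moves the arm, as the interface text tells. Its arguments: {"type":"object","properties":{"steps":{"type":"array"}},"required":["steps"]}

```bash
mkdir -p pics; cat > h.py <<'E'
import numpy as np, cv2
from plant import r
def snap(n,f):
    s=r.snapshot(n); cv2.imwrite(f'pics/{f}.png',s['pixels'][:,:,::-1]); np.savez(f'pics/{f}.npz',**s); return s
def load(f): return np.load(f'pics/{f}.npz')
def ray(s,uv,z):
    R=cv2.Rodrigues(s['rvec'])[0]; c=-R.T@np.ravel(s['tvec'])
    d=R.T@np.linalg.inv(s['K'])@np.array([uv[0],uv[1],1.]); return c+d*(z-c[2])/d[2]
def proj(s,p): return cv2.projectPoints(np.array([p],float),s['rvec'],np.ravel(s['tvec']),s['K'],None)[0].ravel()
E
python3 - <<'E'
from h import *
for n in('scene','top'):
    s=snap(n,n+'0'); R=cv2.Rodrigues(s['rvec'])[0]; print(n,-R.T@np.ravel(s['tvec']),R[2],s['K'][0,0])
print(r.sense())
a=[cv2.imread(f'pics/{n}0.png') for n in('scene','top')]
cv2.imwrite('pics/both.png',cv2.resize(np.vstack(a),None,fx=.78,fy=.78,interpolation=cv2.INTER_AREA))
E
```

```text
scene [ 1.17036437 -0.36599807  0.97801745] [-0.5405438   0.31210231 -0.78128391] 428.05164340928434
top [0.41285588 0.00240384 1.09195153] [ 1.34136319e-01  4.26223663e-04 -9.90962798e-01] 394.98674827248635
{'t': 0.1, 'joints': array([ 1.0784131 ,  0.3327862 , -0.06468155,  1.46086481,  0.02158646,
        1.34991494, -0.08850936]), 'qd': array([ 0.00105269, -0.00139863,  0.00195593, -0.00132738,  0.00059699,
       -0.00134907, -0.00114082]), 'tau': array([ 1.83835633e-03, -6.26745701e+01,  4.94346872e-02, -3.92433035e+01,
        1.62489427e-02,  7.01565034e-03,  2.40394644e-05]), 'ee_pos': array([ 0.28277995, -0.5570104 ,  0.2496059 ]), 'tool_rot': array([-3.14031513e+00,  5.21494989e-05,  4.69772859e-01]), 'contact_force': array([-0.46789638, -0.05346113, -0.10201459]), 'moment': array([ 0.02439346, -0.01139662,  0.01432005]), 'opening': 0.08540228626544236}
```

View pics/top0.png

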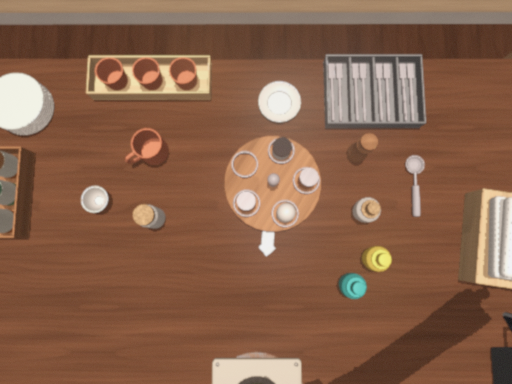

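View pics/scene0.png

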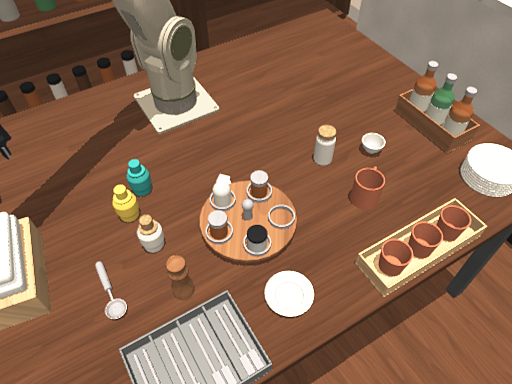

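Top view: the jar candidates are white with knob at (367,210), tall_jar with flat lid at (148,215), yellow at (377,259) and turquoise at (353,287). Only (367,210), also at (150,235) in the scene view, is white with a cork knob. The empty ring is at about (245,164) and the tongue tip at about (267,255). I'll confirm in an enlarged crop.

```bash
python3 - <<'E'
from h import *
a=cv2.imread('pics/top0.png'); b=cv2.imread('pics/scene0.png')
c=cv2.resize(a[120:270,215:415],None,fx=4,fy=4,interpolation=cv2.INTER_CUBIC)
cv2.imwrite('pics/c1.png',c)
T,S=load('top0'),load('scene0')
def comps(img,box,f,lab):
    x0,y0,x1,y1=box; h=cv2.cvtColor(img[y0:y1,x0:x1],cv2.COLOR_BGR2HSV).astype(int); m=f(h[...,0],h[...,1],h[...,2]).astype(np.uint8)
    n,l,st,ce=cv2.connectedComponentsWithStats(m)
    for i in range(1,n):
        if st[i,4]>15: print(lab,ce[i]+[x0,y0],st[i]+[x0,y0,0,0,0])
comps(a,(345,190,395,235),lambda h,s,v:(s<80)&(v>130),'jarwhite top')
comps(a,(345,190,395,235),lambda h,s,v:(s>85)&(v>140),'knob top')
comps(b,(130,205,175,260),lambda h,s,v:(s<80)&(v>130),'jarwhite sc')
comps(b,(130,205,175,260),lambda h,s,v:(s>85)&(v>140),'knob sc')
comps(a,(250,228,290,265),lambda h,s,v:(s<60)&(v>150),'tongue')
comps(a,(260,165,290,195),lambda h,s,v:(s<60)&(v>80),'ball')
# wooden disc
h=cv2.cvtColor(a,cv2.COLOR_BGR2HSV).astype(int)
m=((h[...,2]>110)).astype(np.uint8); m[:125]=0;m[240:]=0;m[:,:215]=0;m[:,330:]=0
m[232:,:]=0
m=cv2.morphologyEx(m,cv2.MORPH_OPEN,np.ones((3,3)))
cs=max(cv2.findContours(m,0,1)[0],key=cv2.contourArea); hull=cv2.convexHull(cs)
e=cv2.fitEllipse(hull);print('disc',e, ray(T,e[0],.034), ray(T,(e[0][0]-e[1][0]/2,e[0][1]),.034))
E
```

```text
jarwhite top [363.75812274 210.34296029] [354 197  27  26 277]
knob top [347.76190476 195.9047619 ] [345 194   8   5  21]
knob top [371.22222222 207.348659  ] [362 195  20  23 261]
knob top [347.81818182 221.54545455] [345 220   8   4  22]
jarwhite sc [151.87472527 239.31428571] [137 222  27  31 455]
knob sc [133.19298246 211.85964912] [130 205   9  17 114]
knob sc [146.75193798 223.56589147] [137 214  24  21 258]
knob sc [168.46428571 226.85714286] [163 222  12  10  56]
knob sc [132.88095238 228.11904762] [130 223   7  11  42]
knob sc [136.15384615 248.72307692] [130 242  13  14  65]
knob sc [161.96969697 252.86666667] [144 244  31  16 165]
knob sc [170.19444444 257.58333333] [163 255  12   5  36]
tongue [267.04804805 242.53153153] [258 231  18  26 333]
ball [273.06542056 179.3271028 ] [268 174  11  12 107]
disc ((270.7730712890625, 178.9784698486328), (143.04965209960938, 166.0926055908203), 93.90009307861328) [ 0.58694589 -0.04167753  0.034     ] [0.58758757 0.15241446 0.034     ]
```

View pics/c1.png

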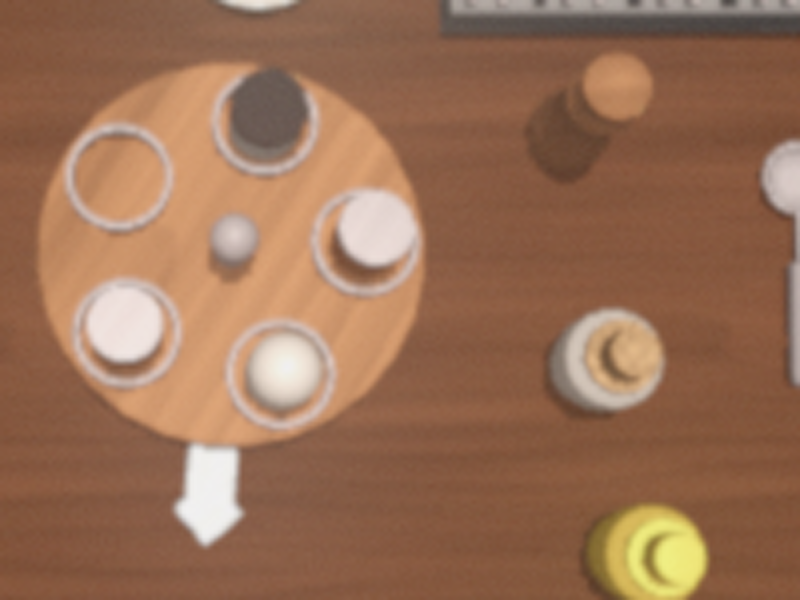

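The crop confirms the white jar with a cork knob: knob top at crop (635,353). The empty ring is at (119,177), the other rings at (265,121), (366,242), (280,373) and (127,333), and the tongue tip at (206,547).

```bash
python3 - <<'E'
from h import *
T,S=load('top0'),load('scene0')
f=lambda x,y:((x+.5)/4-.5+215,(y+.5)/4-.5+120)
P=np.array([ray(T,f(*p),.048)[:2] for p in[(119.5,177),(127,333),(280,373),(366,242),(265,121)]])
ax=P.mean(0); print('rings',P.round(4),'axis',ax,np.linalg.norm(P-ax,axis=1))
d=P-ax; an=np.unwrap(np.arctan2(d[:,1],d[:,0])); print(np.degrees(an)); a0=np.mean(an-np.arange(5)*np.radians(72));print('well ang',np.degrees(a0))
w=ax+.09*np.array([np.cos(a0),np.sin(a0)])
disc=np.array([ray(T,f(*p),.034)[:2] for p in[(38,254),(424,254),(231,62),(231,446)]]);print('disc',disc)
tip=ray(T,f(206,547),.006)[:2]; t1=ray(T,f(213,447),.006)[:2]
v=tip-ax;print('tip dist',np.linalg.norm(v),'dir',np.degrees(np.arctan2(v[1],v[0])),'midline',np.degrees(np.arctan2(*(tip-t1)[::-1])))
u=v/np.linalg.norm(v);print('well',w,'front',ax+.09*u,'turn',np.degrees(a0-np.arctan2(v[1],v[0])))
k=ray(T,f(635,353),.115);print('knob',k,'scene proj',proj(S,k),'base from belly', 'reach',np.hypot(*k[:2]))
print('jar base centre proj top',proj(T,[k[0],k[1],.047]))
for z in(0,.115): print(z,proj(S,[k[0],k[1],z]))
b=cv2.imread('pics/scene0.png');cv2.circle(b,tuple(int(round(x)) for x in proj(S,k)),1,(255,0,0),-1)
for q in list(P)+[w]: 
    cv2.circle(b,tuple(int(round(x)) for x in proj(S,[*q,.048])),1,(0,255,0),-1)
cv2.circle(b,tuple(int(round(x)) for x in proj(S,[*tip,.006])),1,(0,0,255),-1)
cv2.imwrite('pics/c2.png',cv2.resize(b[160:270,105:305],None,fx=4,fy=4,interpolation=cv2.INTER_CUBIC))
s=r.sense(); R=cv2.Rodrigues(np.zeros(3))[0]
from scipy.spatial.transform import Rotation as Ro
M=Ro.from_euler('xyz',s['tool_rot']).as_matrix();print(M.round(3),M.T@(k-s['ee_pos'])/.025)
E
```

```text
rings [[ 0.6261  0.0293]
 [ 0.5206  0.0243]
 [ 0.4936 -0.077 ]
 [ 0.5812 -0.1357]
 [ 0.6643 -0.0691]] axis [ 0.57715538 -0.04564396] [0.08945295 0.08993679 0.08918754 0.09011789 0.09023453]
[ 56.86057994 128.99132664 200.55506521 272.58581621 344.92741262]
well ang 56.78404012338354
disc [[ 0.57598139  0.0848202 ]
 [ 0.57511945 -0.17662919]
 [ 0.70931591 -0.04715842]
 [ 0.4461246  -0.04471853]]
tip dist 0.19901730015801986 dir 175.0231858808935 midline 175.5341308043677
well [0.62645705 0.0296511 ] front [ 0.48749469 -0.03783623] turn -118.23914575750996
knob [ 0.50016803 -0.29214803  0.115     ] scene proj [144.10935234 217.77289827] base from belly reach 0.5792396155986617
jar base centre proj top [365.74010562 210.18543089]
0 [153.10661495 242.57072021]
0.115 [144.10935234 217.77289827]
[[ 0.892  0.453 -0.001]
 [ 0.453 -0.892  0.001]
 [-0.    -0.001 -1.   ]] [12.5497836  -5.50360073  5.39061686]
```

View pics/c2.png

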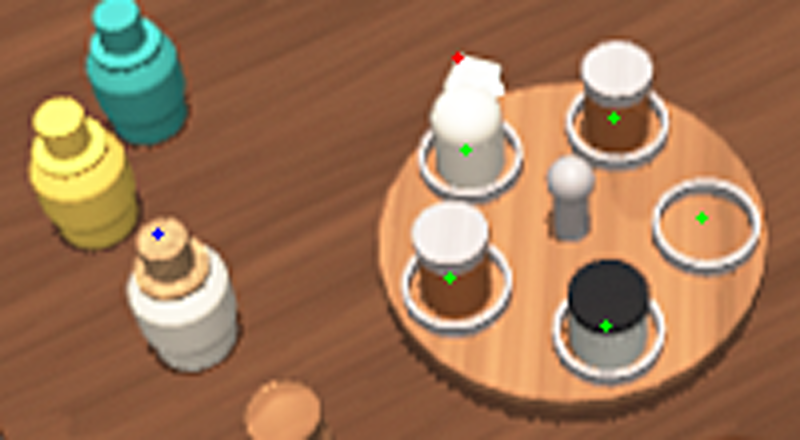

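Both views agree to about 3 mm, and the sizes fit: ring radii 89–90 mm, tip at 199 mm, 72° steps. I'm moving above the jar now.

Request:
step_arm:
  steps:
    - [[0.9, -0.4, 0], 0, 1]
    - [[0.9, -0.4, 0], 0, 1]
    - [[0.9, -0.4, 0], 0, 1]
    - [[0.9, -0.4, 0], 0, 1]
    - [[0.9, -0.4, 0], 0, 1]

```text
t: 0.52
ee_pos: [0.3611, -0.4606, 0.2499]
tool_rot: [-3.141, 0.0, 0.47]
contact_force: [0.4, -0.7, 1.0]
opening: 0.0855
```

Request:
step_arm:
  steps:
    - [[0.9, -0.4, 0], 0, 1]
    - [[0.9, -0.4, 0], 0, 1]
    - [[0.9, -0.4, 0], 0, 1]
    - [[0.9, -0.4, 0], 0, 1]
    - [[0.9, -0.4, 0], 0, 1]

```text
t: 0.93
ee_pos: [0.4388, -0.3651, 0.25]
tool_rot: [-3.141, 0.0, 0.47]
contact_force: [-0.1, 0.6, -0.4]
opening: 0.0853
```

Request:
step_arm:
  steps:
    - [[0.9, -0.4, 0.5], 0, 1]
    - [[0.9, -0.4, 0.5], 0, 1]
    - [[0.9, -0.4, 0.5], 0, 1]
    - [[0.8, -0.3, 0.5], 0, 1]
    - [[0, 0, 0.2], 0, 1]

```text
t: 1.35
ee_pos: [0.5016, -0.2881, 0.1932]
tool_rot: [-3.138, -0.001, 0.476]
contact_force: [-0.7, 0.3, 0.2]
opening: 0.0857
```

```bash
python3 - <<'E'
from h import *
from scipy.spatial.transform import Rotation as Ro
s=r.sense();M=Ro.from_euler('xyz',s['tool_rot']).as_matrix()
print(s['t'],s['ee_pos'],s['tool_rot'],'to go',M.T@(np.array([.5002,-.2921,.108])-s['ee_pos'])/.025, s['joints'])
snap('scene','s1');snap('top','t1')
a=cv2.imread('pics/s1.png')[170:270,95:245];b=cv2.imread('pics/t1.png')[150:250,300:450]
cv2.imwrite('pics/c3.png',np.hstack([cv2.resize(x,None,fx=2.66,fy=2.66,interpolation=cv2.INTER_CUBIC) for x in(a,b)]))
E
```

```text
1.35 [ 0.50161076 -0.28805133  0.19320491] [-3.13818434e+00 -6.42612565e-04  4.76100233e-01] to go [-0.12656763  0.12968872  3.40769341] [ 0.67537171  0.28507788 -0.27553414  1.65037867  0.07875072  1.21959101
 -0.71157047]
```

View pics/c3.png

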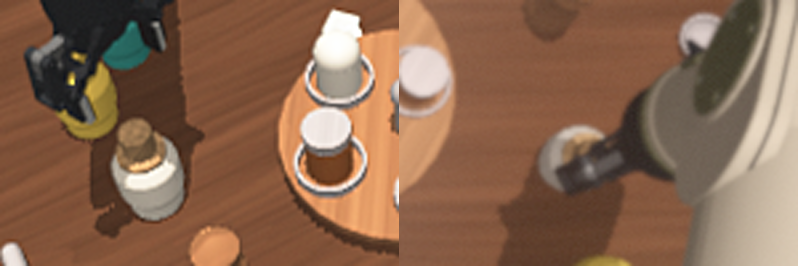

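The knob at crop (138,140) is under the open fingers at (60–150,30–100) in the scene view, consistent with the numbers. Descending to z ≈ 0.108, then closing.

Request:
step_arm:
  steps:
    - [[-0.1, 0.1, 0.7], 0, 1]
    - [[0, 0, 0.7], 0, 1]
    - [[0, 0, 0.7], 0, 1]
    - [[0, 0, 0.7], 0, 1]
    - [[0, 0, 0.55], 0, 1]

```text
t: 1.87
ee_pos: [0.4972, -0.298, 0.1108]
tool_rot: [3.141, 0.001, 0.468]
contact_force: [0.1, 0.2, -0.3]
opening: 0.0855
```

Request:
step_arm:
  steps:
    - [[0, 0, 0], 0, 0.6]
    - [[0, 0, 0], 0, 0.4]
    - [[0, 0, 0], 0, 0.2]
    - [[0, 0, 0], 0, 0]
    - [[0, 0, 0], 0, 0]

```text
t: 2.28
ee_pos: [0.4989, -0.2968, 0.1131]
tool_rot: [3.14, -0.001, 0.47]
contact_force: [-1.3, 1.0, 4.6]
opening: 0.0304
```

Request:
step_arm:
  steps:
    - [[0, 0, 0], 0, 0]
    - [[0, 0, 0], 0, 0]
    - [[0, 0, 0], 0, 0]
    - [[0, 0, 0], 0, 0]
    - [[0, 0, 0], 0, 0]

```text
t: 2.7
ee_pos: [0.4989, -0.2967, 0.1131]
tool_rot: [3.14, -0.001, 0.47]
contact_force: [-2.1, 1.3, 5.9]
opening: 0.0301
```

Request:
step_arm:
  steps:
    - [[0, 0, -0.4], 0, 0]
    - [[0, 0, -0.8], 0, 0]
    - [[0, 0, -1], 0, 0]
    - [[0, 0, -1], 0, 0]
    - [[0, 0, -1], 0, 0]

```text
t: 3.12
ee_pos: [0.4981, -0.2965, 0.2186]
tool_rot: [3.141, -0.0, 0.47]
contact_force: [0.8, 0.3, -2.3]
opening: 0.03
```

Request:
step_arm:
  steps:
    - [[0, 0, -0.8], 0, 0]
    - [[0, 0, -0.4], 0, 0]
    - [[0, 0, 0], 0, 0]
    - [[0, 0, 0], 0, 0]
    - [[0, 0, 0], 0, 0]

```text
t: 3.53
ee_pos: [0.4976, -0.2963, 0.2451]
tool_rot: [-3.14, 0.001, 0.47]
contact_force: [-0.7, -0.5, -3.0]
opening: 0.03
```

```bash
python3 - <<'E'
from h import *
from scipy.spatial.transform import Rotation as Ro
s=r.sense();M=Ro.from_euler('xyz',s['tool_rot']).as_matrix()
print(s['t'],s['ee_pos'],s['tool_rot'],s['contact_force'],s['opening'],'to well',M.T@(np.array([.6265,.0297,.147])-s['ee_pos'])/.025,M.round(3))
S=snap('scene','s2')
p=s['ee_pos'];b=cv2.imread('pics/s2.png')
u,v=[int(x) for x in proj(S,p)];print(u,v)
for dz in(.085,.113): print(proj(S,p-[0,0,dz]))
x0,y0=max(u-60,0),max(v-40,0)
cv2.imwrite('pics/c4.png',cv2.resize(b[y0:y0+120,x0:x0+140],None,fx=4,fy=4,interpolation=cv2.INTER_CUBIC));print(x0,y0)
E
```

```text
3.5333 [ 0.49763338 -0.29630006  0.24505492] [-3.13981133e+00  1.25131510e-03  4.69833917e-01] [-0.72351734 -0.46337195 -2.9590688 ] 0.029997586010515675 to well [10.50473033 -9.28634159  3.92560349] [[ 0.892  0.453 -0.002]
 [ 0.453 -0.892  0.001]
 [-0.001 -0.002 -1.   ]]
129 184
[138.12994807 206.86726734]
[140.66144945 213.72792144]
69 144
```

View pics/c4.png

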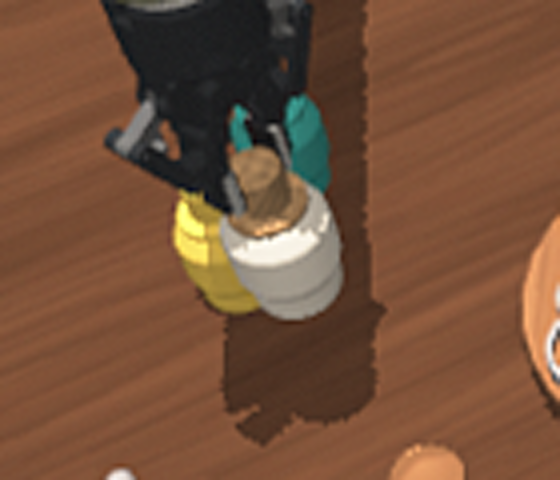

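Request:
step_arm:
  steps:
    - [[0.6, -0.55, 0], 0, 0]
    - [[0.7, -0.63, 0], 0, 0]
    - [[0.7, -0.63, 0], 0, 0]
    - [[0.7, -0.63, 0], 0, 0]
    - [[0.7, -0.63, 0], 0, 0]

```text
t: 4.0
ee_pos: [0.539, -0.1885, 0.2451]
tool_rot: [-3.14, 0.001, 0.47]
contact_force: [0.4, 0.4, -1.7]
opening: 0.03
```

Request:
step_arm:
  steps:
    - [[0.7, -0.63, 0], 0, 0]
    - [[0.7, -0.63, 0], 0, 0]
    - [[0.7, -0.63, 0], 0, 0]
    - [[0.7, -0.63, 0], 0, 0]
    - [[0.7, -0.63, 0], 0, 0]

```text
t: 4.42
ee_pos: [0.5814, -0.0787, 0.2451]
tool_rot: [-3.14, 0.002, 0.47]
contact_force: [0.1, -0.2, -2.6]
opening: 0.0299
```

Request:
step_arm:
  steps:
    - [[0.7, -0.63, 0], 0, 0]
    - [[0.7, -0.63, 0], 0, 0]
    - [[0.7, -0.63, 0], 0, 0]
    - [[0.7, -0.63, 0], 0, 0]
    - [[0.6, -0.55, 0], 0, 0]

```text
t: 4.83
ee_pos: [0.6225, 0.0288, 0.245]
tool_rot: [-3.14, 0.002, 0.471]
contact_force: [-0.1, 0.4, -3.0]
opening: 0.0301
```

Request:
step_arm:
  steps:
    - [[0, 0, 0.4], 0, 0]
    - [[0, 0, 0.8], 0, 0]
    - [[0, 0, 0.4], 0, 0]
    - [[0, 0, 0], 0, 0]
    - [[0, 0, 0], 0, 0]

```text
t: 5.25
ee_pos: [0.6221, 0.0264, 0.2056]
tool_rot: [-3.141, 0.002, 0.469]
contact_force: [-0.6, 0.7, -1.3]
opening: 0.0301
```

```bash
cat > look.py <<'E'
from h import *
import sys
from scipy.spatial.transform import Rotation as Ro
n=sys.argv[1]
s=r.sense();M=Ro.from_euler('xyz',s['tool_rot']).as_matrix()
print(s['t'],s['ee_pos'],s['tool_rot'],s['contact_force'],s['opening'],'to well',M.T@(np.array([.6265,.0297,.147])-s['ee_pos'])/.025,M[:2].round(3).tolist())
S=snap('scene','s'+n);T=snap('top','t'+n)
p=s['ee_pos']
print('foot pred',proj(S,p-[0,0,.113]),'well',proj(S,[.6265,.0297,.048]),'top: foot',proj(T,p-[0,0,.113]),proj(T,[.6265,.0297,.048]))
a=cv2.imread(f'pics/s{n}.png')[160:270,190:320];b=cv2.imread(f'pics/t{n}.png')[125:235,215:345]
cv2.imwrite(f'pics/d{n}.png',np.vstack([cv2.resize(x,None,fx=4,fy=4,interpolation=cv2.INTER_CUBIC) for x in((a,b) if len(sys.argv)<3 else (a,))])[:600] if len(sys.argv)>2 else np.hstack([cv2.resize(x,None,fx=3,fy=3,interpolation=cv2.INTER_CUBIC) for x in(a,b)]))
E
python3 look.py 5
```

```text
5.25 [0.62213543 0.02641726 0.20561579] [-3.14079742e+00  2.08919958e-03  4.69101319e-01] [-0.56679443  0.71420662 -1.29147322] 0.030109905158387715 to well [ 0.21998467 -0.0363344   2.34420693] [[0.892, 0.452, -0.002], [0.452, -0.892, -0.0]]
foot pred [278.75218856 203.59805212] well [280.07741547 214.29985248] top: foot [245.15735149 161.89624626] [244.33613103 163.71405427]
```

View pics/d5.png

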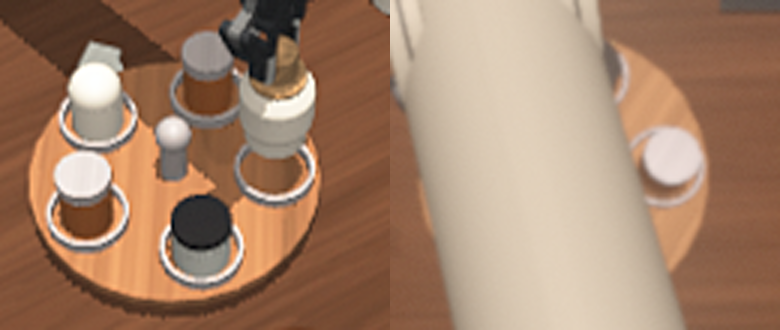

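```bash
python3 - <<'E'
from h import *
S=load('s5');b=cv2.imread('pics/s5.png');h=cv2.cvtColor(b,cv2.COLOR_BGR2HSV).astype(int)
m=(h[...,1]<75)&(h[...,2]>90)
for v in range(180,216): 
    x=np.flatnonzero(m[v,262:305])+262
    print(v, x.min() if len(x) else '', x.max() if len(x) else '', len(x))
# predicted silhouette if jar centred c at underside height z
def sil(c,z,vs):
    P=[]
    for z0,z1,rad in((0,.024,.027),(.024,.07,.032)):
        for zz in(z0,z1):
            for t in np.linspace(0,6.28,90): P.append(proj(S,[c[0]+rad*np.cos(t),c[1]+rad*np.sin(t),z+zz]))
    P=np.array(P);return P[:,0].min(),P[:,0].max(),P[:,1].max()
ux=np.array([.892,.452])
for d in(0,.004,.008,.012): print(d,sil(np.array([.6221,.0264])+d*ux,.0926,0))
R=np.array([proj(S,[.6265+.036*np.cos(t),.0297+.036*np.sin(t),.048]) for t in np.linspace(0,6.28,90)]);print('ring pred',R.min(0),R.max(0))
cv2.imwrite('pics/e5.png',cv2.resize(b[170:240,250:320],None,fx=8,fy=8,interpolation=cv2.INTER_CUBIC))
E
```

```text
180 262 281 8
181 262 281 8
182 262 281 7
183 262 281 11
184 262 293 12
185 262 293 12
186 268 294 11
187 268 294 11
188 269 294 9
189 270 294 9
190 270 294 10
191 270 294 13
192 270 294 17
193 270 294 25
194 269 294 26
195 269 294 26
196 267 294 28
197 265 294 30
198 262 294 33
199 262 293 31
200 262 293 30
201 262 293 27
202 262 292 24
203 271 292 22
204 272 291 20
205 272 291 20
206 272 291 20
207 272 290 19
208 271 291 21
209 270 292 23
210 270 292 23
211 269 293 18
212 269 293 11
213 269 294 5
214 268 294 5
215 268 294 4
0 (np.float64(266.52425136037226), np.float64(292.7528198002518), np.float64(212.01134300387392))
0.004 (np.float64(267.8666861027574), np.float64(294.17719058571595), np.float64(212.68114050184073))
0.008 (np.float64(269.2124827216176), np.float64(295.60525605177986), np.float64(213.3526132255249))
0.012 (np.float64(270.5616538615713), np.float64(297.03703059258044), np.float64(214.02576746763833))
ring pred [266.60334186 203.57100744] [293.5786557  225.45666436]
```

View pics/e5.png

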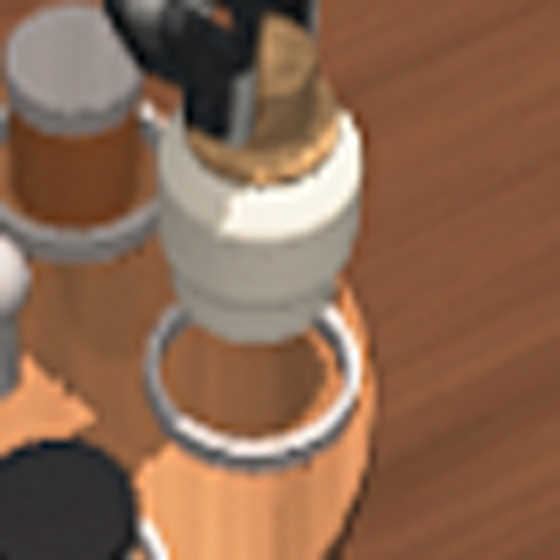

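In the close view the jar foot sits about 4 mm along tool x from the TCP and is centred over the ring to within 2 mm: jar mid u ≈ 282.1, ring mid 281.3. I'll correct slightly and lower.

Request:
step_arm:
  steps:
    - [[0.07, -0.04, 0.4], 0, 0]
    - [[0, 0, 0.5], 0, 0]
    - [[0, 0, 0.5], 0, 0]
    - [[0, 0, 0.2], 0, 0]
    - [[0, 0, 0], 0, 0]

```text
t: 5.77
ee_pos: [0.6227, 0.0285, 0.1641]
tool_rot: [-3.14, 0.003, 0.47]
contact_force: [0.3, 0.2, -2.4]
opening: 0.0301
```

Request:
step_arm:
  steps:
    - [[0, 0, 0.2], 0, 0]
    - [[0, 0, 0.2], 0, 0]
    - [[0, 0, 0.1], 0, 0]
    - [[0, 0, 0], 0, 0]
    - [[0, 0, 0], 0, 0]

```text
t: 6.18
ee_pos: [0.6238, 0.0288, 0.1541]
tool_rot: [3.141, 0.0, 0.47]
contact_force: [0.3, 0.8, -2.8]
opening: 0.0305
```

Request:
step_arm:
  steps:
    - [[0, 0, 0.1], 0, 0]
    - [[0, 0, 0.05], 0, 0]
    - [[0, 0, 0], 0, 0]
    - [[0, 0, 0], 0, 0]
    - [[0, 0, 0], 0, 0]

```text
t: 6.6
ee_pos: [0.6239, 0.0288, 0.1504]
tool_rot: [3.141, -0.0, 0.47]
contact_force: [-0.3, 1.1, -1.8]
opening: 0.0301
```

Request:
step_arm:
  steps:
    - [[0, 0, 0.08], 0, 0]
    - [[0, 0, 0.05], 0, 0]
    - [[0, 0, 0], 0, 0]
    - [[0, 0, 0], 0, 0]

```text
t: 6.93
ee_pos: [0.624, 0.0287, 0.1472]
tool_rot: [3.141, -0.0, 0.47]
contact_force: [0.6, -0.0, -0.6]
opening: 0.0304
```

Request:
step_arm:
  steps:
    - [[0, 0, 0.06], 0, 0]
    - [[0, 0, 0], 0, 0]
    - [[0, 0, 0], 0, 0]

```text
t: 7.18
ee_pos: [0.6247, 0.0289, 0.147]
tool_rot: [3.14, -0.002, 0.47]
contact_force: [-2.2, 0.2, 7.3]
opening: 0.0304
```

```bash
python3 look.py 6 x
```

```text
7.1833 [0.6246843  0.02889737 0.14704559] [ 3.14038888e+00 -2.20570203e-03  4.69796420e-01] [-2.24381476  0.19070549  7.3215987 ] 0.030399955720089616 to well [0.07928946 0.00424964 0.00200369] [[0.892, 0.453, 0.003], [0.453, -0.892, -0.0]]
foot pred [279.26407543 216.98339833] well [280.07741547 214.29985248] top: foot [244.76396058 165.39528674] [244.33613103 163.71405427]
```

View pics/d6.png

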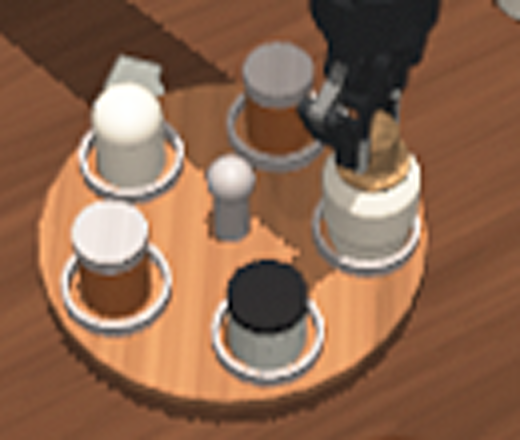

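Jar seated: z = 0.147, which matches 34 + 113 mm, force turned up, and it stands inside the ring at crop (370,220). Now I'll compute the arc in tool units.

```bash
python3 - <<'E'
from h import *
s=r.sense()
C=np.array([.5738,-.0474]);th=s['tool_rot'][2]
M=np.array([[np.cos(th),np.sin(th)],[np.sin(th),-np.cos(th)]])
A=np.r_[np.arange(56.8+2,170,4),[172,174,175]]
p=s['ee_pos'][:2]; e=np.zeros(2)
for i,a in enumerate(A):
    q=C+.09*np.array([np.cos(np.radians(a)),np.sin(np.radians(a))])
    if i==0: print(M@(p-C)/.025)
    d=M@(q-p)/.025+e; g=d.round(2); e=d-g; p=q; print(i,a,g.tolist())
print('final TCP',q)
E
```

```text
[ 3.19538329 -1.80014252]
0 58.8 [-0.14, -0.1]
1 62.8 [-0.14, -0.21]
2 66.8 [-0.15, -0.2]
3 70.8 [-0.17, -0.19]
4 74.8 [-0.18, -0.17]
5 78.8 [-0.19, -0.16]
6 82.8 [-0.21, -0.15]
7 86.8 [-0.21, -0.13]
8 90.8 [-0.22, -0.12]
9 94.8 [-0.23, -0.11]
10 98.8 [-0.24, -0.08]
11 102.8 [-0.24, -0.07]
12 106.8 [-0.24, -0.05]
13 110.8 [-0.25, -0.04]
14 114.8 [-0.25, -0.02]
15 118.8 [-0.25, 0.0]
16 122.8 [-0.25, 0.02]
17 126.8 [-0.25, 0.03]
18 130.8 [-0.25, 0.06]
19 134.8 [-0.24, 0.06]
20 138.8 [-0.24, 0.09]
21 142.8 [-0.23, 0.1]
22 146.8 [-0.22, 0.12]
23 150.8 [-0.21, 0.13]
24 154.8 [-0.21, 0.15]
25 158.8 [-0.19, 0.16]
26 162.8 [-0.18, 0.17]
27 166.8 [-0.17, 0.19]
28 172.0 [-0.2, 0.26]
29 174.0 [-0.07, 0.1]
30 175.0 [-0.03, 0.06]
final TCP [ 0.48414248 -0.03955598]
```

Request:
step_arm:
  steps:
    - [[-0.14, -0.1, -0.02], 0, 0]
    - [[-0.14, -0.21, 0], 0, 0]
    - [[-0.15, -0.2, 0], 0, 0]
    - [[-0.17, -0.19, 0], 0, 0]
    - [[-0.18, -0.17, 0], 0, 0]

```text
t: 7.7
ee_pos: [0.5968, 0.0404, 0.1471]
tool_rot: [3.141, -0.003, 0.471]
contact_force: [2.5, 0.6, 6.5]
opening: 0.0299
```

Request:
step_arm:
  steps:
    - [[-0.19, -0.16, 0], 0, 0]
    - [[-0.21, -0.15, 0], 0, 0]
    - [[-0.21, -0.13, 0], 0, 0]
    - [[-0.22, -0.12, 0], 0, 0]
    - [[-0.23, -0.11, 0], 0, 0]

```text
t: 8.12
ee_pos: [0.5658, 0.0429, 0.1471]
tool_rot: [3.14, -0.003, 0.471]
contact_force: [2.4, -1.5, 5.5]
opening: 0.0299
```

Request:
step_arm:
  steps:
    - [[-0.24, -0.08, 0], 0, 0]
    - [[-0.24, -0.07, 0], 0, 0]
    - [[-0.24, -0.05, 0], 0, 0]
    - [[-0.25, -0.04, 0], 0, 0]
    - [[-0.25, -0.02, 0], 0, 0]

```text
t: 8.53
ee_pos: [0.5357, 0.0347, 0.1471]
tool_rot: [3.14, -0.003, 0.471]
contact_force: [3.7, -0.6, 7.1]
opening: 0.0301
```

Request:
step_arm:
  steps:
    - [[-0.25, 0, 0], 0, 0]
    - [[-0.25, 0.02, 0], 0, 0]
    - [[-0.25, 0.03, 0], 0, 0]
    - [[-0.25, 0.06, 0], 0, 0]
    - [[-0.24, 0.06, 0], 0, 0]

```text
t: 8.95
ee_pos: [0.5102, 0.0165, 0.1471]
tool_rot: [3.14, -0.003, 0.47]
contact_force: [4.1, -1.6, 6.4]
opening: 0.0301
```

Request:
step_arm:
  steps:
    - [[-0.24, 0.09, 0], 0, 0]
    - [[-0.23, 0.1, 0], 0, 0]
    - [[-0.22, 0.12, 0], 0, 0]
    - [[-0.21, 0.13, 0], 0, 0]
    - [[-0.21, 0.15, 0], 0, 0]

```text
t: 9.37
ee_pos: [0.4925, -0.0089, 0.1472]
tool_rot: [3.14, -0.004, 0.47]
contact_force: [5.7, 0.4, 6.6]
opening: 0.0299
```

Request:
step_arm:
  steps:
    - [[-0.19, 0.16, 0], 0, 0]
    - [[-0.18, 0.17, 0], 0, 0]
    - [[-0.13, 0.14, 0], 0, 0]
    - [[-0.08, 0.1, 0], 0, 0]
    - [[-0.06, 0.08, 0], 0, 0]

```text
t: 9.78
ee_pos: [0.4858, -0.0307, 0.1472]
tool_rot: [3.14, -0.004, 0.47]
contact_force: [4.2, 1.2, 6.4]
opening: 0.0298
```

Request:
step_arm:
  steps:
    - [[-0.06, 0.08, 0], 0, 0]
    - [[-0.07, 0.11, 0], 0, 0]
    - [[-0.06, 0.1, 0], 0, 0]
    - [[0, 0, 0], 0, 0]
    - [[0, 0, 0], 0, 0]

```text
t: 10.2
ee_pos: [0.485, -0.0393, 0.1473]
tool_rot: [3.139, -0.004, 0.47]
contact_force: [4.3, 0.8, 6.7]
opening: 0.0301
```

```bash
python3 look.py 7 x; python3 - <<'E'
import cv2
b=cv2.imread('pics/t7.png')[120:265,210:345];a=cv2.imread('pics/s7.png')[150:270,185:310]
a=cv2.resize(a,(600,576),interpolation=cv2.INTER_CUBIC)
cv2.imwrite('pics/d7.png',a)
E
```

```text
10.2 [ 0.48496408 -0.03927942  0.14725344] [ 3.13941557 -0.00383428  0.47009545] [4.31075767 0.82925284 6.74458524] 0.030098418252321794 to well [6.29705561 0.10451857 0.03451016] [[0.892, 0.453, 0.004], [0.453, -0.892, -0.0]]
foot pred [232.07799899 192.64520964] well [280.07741547 214.29985248] top: foot [270.21371203 216.55573861] [244.33613103 163.71405427]
```

View pics/d7.png

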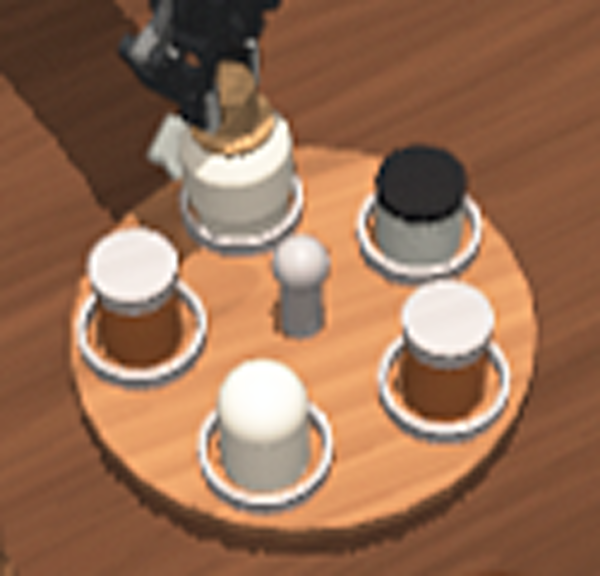

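```bash
python3 - <<'E'
from h import *
from scipy.optimize import least_squares
S=load('s7'); ax=np.array([.5772,-.0456])
obs=np.array([[180,303,249],[79,207,383],[199,333,507],[379,509,438],[358,481,280]],float)  # well ring, +72, +144, ...
cv=lambda x,o:o+(x+.5)/4.8-.5
O=np.c_[cv(obs[:,0],185),cv(obs[:,1],185),cv(obs[:,2],150)]
t=np.linspace(0,2*np.pi,60)
def pred(a):
    out=[]
    for i in range(5):
        c=ax+.09*np.array([np.cos(a+i*np.radians(72)),np.sin(a+i*np.radians(72))])
        P=np.array([[c[0]+.036*np.cos(x),c[1]+.036*np.sin(x),z] for z in(.034,.048) for x in t])
        q=cv2.projectPoints(P,S['rvec'],np.ravel(S['tvec']),S['K'],None)[0][:,0]
        out.append([q[:,0].min(),q[:,0].max(),q[:,1].max()])
    return np.array(out)
f=lambda p:(pred(p[0])+[p[1],p[1],p[2]]-O).ravel()
z=least_squares(f,[3.05,0,0]);J=z.jac
print('ring angle',np.degrees(z.x[0]),'target 175.0-175.5','bias px',z.x[1:],'rms',z.fun.std(),'sd deg',np.degrees(np.sqrt(np.linalg.inv(J.T@J)[0,0])*z.fun.std()))
T=load('t7');b=cv2.imread('pics/t7.png')[120:265,235:345]
cv2.imwrite('pics/e7.png',cv2.resize(b,None,fx=4,fy=4,interpolation=cv2.INTER_CUBIC))
E
```

```text
ring angle 173.09517558913802 target 175.0-175.5 bias px [ 1.18265804 -1.17693083] rms 0.22819134594490323 sd deg 0.14975935063718654
```

View pics/e7.png

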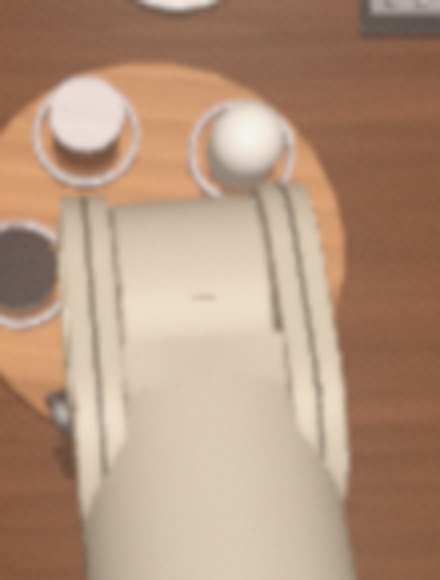

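```bash
python3 - <<'E'
from h import *
T=load('t7');ax=np.array([.5772,-.0456])
for p,i in(((242,151),2),((87,131),3)):
    q=ray(T,((p[0]+.5)/4-.5+235,(p[1]+.5)/4-.5+120),.048)[:2]-ax
    print(np.linalg.norm(q),(np.degrees(np.arctan2(q[1],q[0]))-72*i)%360)
E
```

```text
0.0905296650207614 173.0430278323721
0.09106741689950154 172.01566498329254
```

Request:
step_arm:
  steps:
    - [[-0.02, 0.04, 0], 0, 0]
    - [[-0.03, 0.04, 0], 0, 0]
    - [[-0.02, 0.03, 0], 0, 0]
    - [[0, 0, 0], 0, 0]
    - [[0, 0, 0], 0, 0]

```text
t: 10.72
ee_pos: [0.4847, -0.0421, 0.1473]
tool_rot: [3.14, -0.004, 0.471]
contact_force: [5.2, 0.7, 6.0]
opening: 0.03
```

```bash
python3 look.py 8 x; python3 - <<'E'
from h import *
a=cv2.imread('pics/s8.png')[150:270,185:310]; b=cv2.imread('pics/t8.png')[130:180,235:315]
cv2.imwrite('pics/d8.png',cv2.resize(a,(600,576),interpolation=cv2.INTER_CUBIC))
E
```

```text
10.7167 [ 0.4846881  -0.04211269  0.14728901] [ 3.13968844 -0.00401844  0.4705442 ] [5.17900062 0.67119381 5.9717364 ] 0.030030943304683626 to well [6.358216   0.01133945 0.03713236] [[0.891, 0.453, 0.004], [0.453, -0.891, 0.0]]
foot pred [231.15279133 192.97880696] well [280.07741547 214.29985248] top: foot [271.273153   216.65447013] [244.33613103 163.71405427]
```

View pics/d8.png

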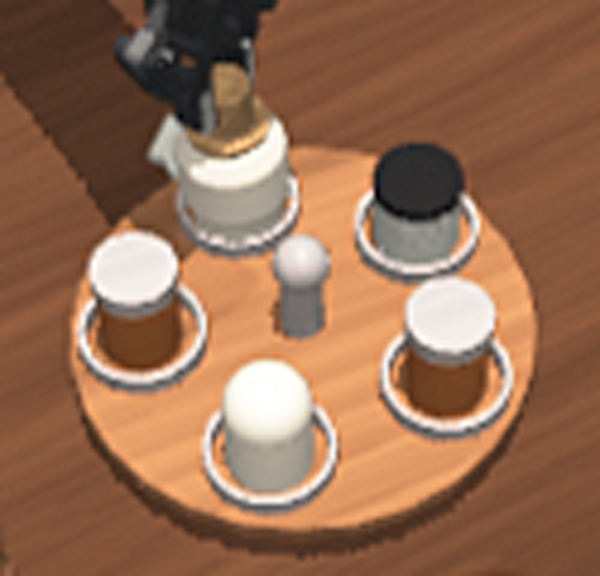

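```bash
python3 - <<'E'
from h import *
from scipy.optimize import least_squares
S=load('s8'); ax=np.array([.5772,-.0456])
t=np.linspace(0,2*np.pi,60)
cv=lambda x,o:o+(x+.5)/4.8-.5
def pred(a):
    out=[]
    for i in range(5):
        c=ax+.09*np.array([np.cos(a+i*np.radians(72)),np.sin(a+i*np.radians(72))])
        P=np.array([[c[0]+.036*np.cos(x),c[1]+.036*np.sin(x),z] for z in(.034,.048) for x in t])
        q=cv2.projectPoints(P,S['rvec'],np.ravel(S['tvec']),S['K'],None)[0][:,0]
        out.append([q[:,0].min(),q[:,0].max(),q[:,1].max()])
    return np.array(out)
obs=np.array([[177,299,249.5],[79,207,385],[203,337,507],[381,512,435],[355,479,277]],float)
O=np.c_[cv(obs[:,0],185),cv(obs[:,1],185),cv(obs[:,2],150)]
z=least_squares(lambda p:(pred(p[0])+[p[1],p[1],p[2]]-O).ravel(),[3.05,0,0])
print('angle',np.degrees(z.x[0]),z.x[1:],z.fun.std())
# white cap / cream blob tracking s7->s8 as check; sensitivity
def cen(f,y0,y1,x0,x1):
    h=cv2.cvtColor(cv2.imread(f'pics/{f}.png')[y0:y1,x0:x1],cv2.COLOR_BGR2HSV).astype(int);m=(h[...,1]<40)&(h[...,2]>165);v,u=np.nonzero(m);return np.array([u.mean()+x0,v.mean()+y0])
for box,i,zz,n in(((222,250,222,255),2,.09,'cream'),((205,226,265,290),3,.1,'right')):
    a,b=cen('s7',*box),cen('s8',*box)
    d=[]
    for k in(173,175):
        g=np.radians(k+72*i);d.append(proj(S,[ax[0]+.09*np.cos(g),ax[1]+.09*np.sin(g),zz]))
    D=(d[1]-d[0])/2;print(n,b-a,'turned deg',(b-a)@D/(D@D))
# tongue visible in s8 vs prediction: midline direction 175.0 / 175.5
E
```

```text
angle 174.45885260399618 [ 1.20407228 -1.32276525] 0.22111812745959974
cream [ 0.73259078 -0.01576684] turned deg 1.148429526712078
right [ 0.43834204 -0.42741902] turned deg 1.1289368967477202
```

Request:
step_arm:
  steps:
    - [[-0.02, 0.03, 0], 0, 0]
    - [[-0.01, 0.02, 0], 0, 0]
    - [[0, 0, 0], 0, 0]
    - [[0, 0, 0], 0, 0]
    - [[0, 0, 0], 0, 0]

```text
t: 11.23
ee_pos: [0.4846, -0.0435, 0.1473]
tool_rot: [3.14, -0.004, 0.471]
contact_force: [4.7, 1.7, 6.2]
opening: 0.0302
```

```bash
cat > tr.py <<'E'
from h import *
import sys
n=sys.argv[1]; S=snap('scene',n);T=snap('top','t'+n);ax=np.array([.5772,-.0456])
def cen(f,y0,y1,x0,x1):
    h=cv2.cvtColor(cv2.imread(f'pics/{f}.png')[y0:y1,x0:x1],cv2.COLOR_BGR2HSV).astype(int);m=(h[...,1]<40)&(h[...,2]>165);v,u=np.nonzero(m);return np.array([u.mean()+x0,v.mean()+y0])
for box,i,zz in(((222,250,222,255),2,.09),((205,226,265,290),3,.1)):
    b=cen(n,*box)
    for ref in('s7','s8'):
        d=[proj(S,[ax[0]+.09*np.cos(g),ax[1]+.09*np.sin(g),zz]) for g in np.radians([173+72*i,175+72*i])]
        D=(d[1]-d[0])/2;print(ref,'turned',(b-cen(ref,*box))@D/(D@D))
s=r.sense();print(s['t'],s['ee_pos'],s['tool_rot'],s['contact_force'],s['opening'])
# absolute: top-view difference of white caps vs start image (caps at same height), about the axis
def cap(f,c,rad,hs=lambda h,s,v:(s<45)&(v>165)):
    im=cv2.cvtColor(cv2.imread(f'pics/{f}.png'),cv2.COLOR_BGR2HSV).astype(int);m=hs(im[...,0],im[...,1],im[...,2])
    yy,xx=np.nonzero(m);k=np.hypot(xx-c[0],yy-c[1])<rad;return xx[k].mean(),yy[k].mean(),k.sum()
for f,c in(('top0',(246,202)),('top0',(308.5,177.5)),('top0',(286,212)),('t'+n,(256.5,148)),('t'+n,(296,154))):
    u,v,k=cap(f,c,11);q=ray(T,(u,v),.1)[:2]-ax;print(f,(u,v),k,np.linalg.norm(q),np.degrees(np.arctan2(q[1],q[0]))%360)
# tongue edges in top0: row-wise midline
im=cv2.cvtColor(cv2.imread('pics/top0.png'),cv2.COLOR_BGR2HSV).astype(int);m=(im[...,1]<60)&(im[...,2]>150)
L=[]
for v in range(234,245):
    x=np.flatnonzero(m[v,255:285])+255
    L.append(ray(T,(x.mean(),v),.01)[:2])
L=np.array(L);k=np.polyfit(L[:,0],L[:,1],1);print('midline dir',180+np.degrees(np.arctan(k[0])),'from axis',[(np.degrees(np.arctan2(*(p-ax)[::-1]))%360).round(2) for p in L])
E
python3 tr.py s9
```

```text
s7 turned 1.7918982745872456
s8 turned 0.6434687478751676
s7 turned 1.428840289943085
s8 turned 0.29990339319536474
11.3333 [ 0.48458939 -0.04344756  0.14730047] [ 3.1397478  -0.00406882  0.47064831] [4.25114446 0.45283292 5.81400474] 0.03006013811574469
top0 (np.float64(245.64084507042253), np.float64(200.55985915492957)) 284 0.0902029033202344 128.4714423744395
top0 (np.float64(308.71478873239437), np.float64(176.7112676056338)) 284 0.09007548578713363 272.8082397154754
top0 (np.float64(286.0436507936508), np.float64(211.62698412698413)) 252 0.08996177704190611 200.16778192909646
ts9 (np.float64(255.28214285714284), np.float64(148.79642857142858)) 280 0.09013042876170038 30.547781953577786
ts9 (np.float64(295.7518796992481), np.float64(153.11654135338347)) 266 0.08781991016891158 318.64393072563087
midline dir 175.90647621073023 from axis [np.float64(174.56), np.float64(174.65), np.float64(174.74), np.float64(174.83), np.float64(174.92), np.float64(175.0), np.float64(175.08), np.float64(175.16), np.float64(175.23), np.float64(174.83), np.float64(174.44)]
```

Top view: carousel at 174.6–175.0°, tongue at 175.0°. One last 0.5 mm nudge, then settle and check.

Request:
step_arm:
  steps:
    - [[-0.01, 0.02, 0], 0, 0]
    - [[0, 0, 0], 0, 0]
    - [[0, 0, 0], 0, 0]
    - [[0, 0, 0], 0, 0]
    - [[0, 0, 0], 0, 0]

```text
t: 11.75
ee_pos: [0.4846, -0.044, 0.1473]
tool_rot: [3.14, -0.004, 0.471]
contact_force: [3.5, 1.2, 6.2]
opening: 0.0305
```

Request:
step_arm:
  steps:
    - [[0, 0, 0], 0, 0]
    - [[0, 0, 0], 0, 0]
    - [[0, 0, 0], 0, 0]
    - [[0, 0, 0], 0, 0]
    - [[0, 0, 0], 0, 0]

```text
t: 12.17
ee_pos: [0.4846, -0.0439, 0.1473]
tool_rot: [3.14, -0.004, 0.471]
contact_force: [4.9, 1.6, 7.3]
opening: 0.0302
```

```bash
python3 tr.py s10 | grep -v top0; python3 -c "
import cv2
a=cv2.imread('pics/s10.png')[100:300,80:350];cv2.imwrite('pics/f.png',cv2.resize(a,None,fx=2.9,fy=2.9,interpolation=cv2.INTER_CUBIC))"
```

```text
s7 turned 1.9908023970378101
s8 turned 0.8423728703257319
s7 turned 1.6294788166507457
s8 turned 0.5005419199030254
12.2667 [ 0.48459669 -0.04399372  0.14731338] [ 3.13982306 -0.00406692  0.47057413] [4.20615194 2.38998619 6.74316772] 0.030056032562699685
ts10 (np.float64(255.18928571428572), np.float64(148.87142857142857)) 280 0.09008333894122396 30.7424556499938
ts10 (np.float64(295.7481481481482), np.float64(153.0185185185185)) 270 0.08800973607554168 318.75708261873126
midline dir 175.90647621073023 from axis [np.float64(174.56), np.float64(174.65), np.float64(174.74), np.float64(174.83), np.float64(174.92), np.float64(175.0), np.float64(175.08), np.float64(175.16), np.float64(175.23), np.float64(174.83), np.float64(174.44)]
```

Carousel at about 174.8–175.0° by both cameras against 175.0° for the tongue. The jar is down and still, so I'm handing in.

```bash
python3 -c "
from plant import r
print(r.sign_off())"
```

```text
the job is handed in; nothing more can be done
None
```

I gripped the white jar by its cork knob and lowered it into the empty ring where the carousel stood. Only then did I swing the carousel about 118° anticlockwise to the tongue. I handed in at about 12.3 s, with the jar still gripped.

**Final checks**
- **Front position:** the ring is at about 174.8–175.0° by both cameras, and the tongue is at about 175.0°. My readings of the tongue's direction spread from 174.4 to 175.9°, so the alignment is good to about 1°.
- **Seating:** the tool height of 147.3 mm matches the fully seated height of 147 mm. The tool is upright to within 0.3°, with about 6–7 N of upward contact force.
- **Hold:** the tool moved about 0.1 mm or less over the last half second, and the grip opening held at 30 mm.

**What did not go cleanly**
- **Off-centre grip:** the knob sits about 4 mm off the centre of the pads. I allowed for this when placing the jar.
- **Camera disagreement:** the two cameras differ by about 3 mm.
- **Last picture:** the viewer had reached its limit of 12, so I checked the final state by numbers only. I made no separate check of the bystanders at the end; no contact force suggested that any was touched.

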